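# Book out and open a truffle jar

### The arm

A 7-joint arm with a two-finger parallel gripper is mounted at the origin on the work surface. World frame = base frame: x ahead of the robot, y to its left, z up, the work surface at z = 0. Lengths are in m, angles in rad, forces in N, time in s.
With the tool pointing down it reaches from about 0.35 to 0.9 m from the base axis. Payload 7.2 kg.
Tool frame: the origin (TCP) lies at the very end of the fingers, on their centre line; the grasp point (between the pads) lies 19 mm behind it (arm.tcp_to_grasp is the distance from the TCP to the grasp point, in m); z points along the fingers, y is the line along which they close (so a half turn about z gives the same grasp; the last joint's range is limited). The gripper opens to 88 mm and grips with 3 to 60 N. Pads are 20 mm wide; open, the fingers measure 115 mm over their backs; the gripper's body (75 mm by 178 mm) begins 61 mm behind the grasp point.
Start: joints at [-1.273, 0.411, -0.013, 1.596, 0.006, 1.134, -0.082], TCP at [0.224, 0.584, 0.223] pointing down, gripper open.
Joint ranges: [-2.95, 2.95], [-0.29, 1.99], [-1.47, 1.44], [0.14, 2.54], [-1.03, 4.17], [0.13, 1.85], [-2.86, 2.86]. Speed limits (rad/s): [2.39, 2.39, 3.01, 3.01, 3.14, 3.14, 3.14].

### API

Orientations are given as a unit quaternion [w, x, y, z].
In Python, from cell import arm gives the robot as it stands.
- The arm moves only by the shell command python3 drive.py 'ROWS' [FORCE]. ROWS is a JSON list of rows, 1 to 12 of them, each of 7 numbers: dx, dy, dz in m, then a rotation vector rx, ry, rz in rad, then the finger opening in m; each row is the pose to reach, as a shift and turn from the pose commanded when the command began, along the tool's axes at that moment; what a row does not reach only later rows make up. A row lasts 1/12 s, in which the tool goes at most 0.0417 m and 0.125 rad, less where a joint would pass 70% of its speed; a pose out of reach is approached as far as the arm can. The fingers move at their own pace and stop on an object; FORCE is the grip in N (left out, the last holds). Time passes only in rows, so rows that do not move let the fingers close. It prints the time, the measured TCP pose, the force, the opening and the grip force at its end.
- arm.sense(): the state, without advancing time (a new reading comes with each control period).
- arm.read_camera(name): name is "side" or "top" or "wrist"; returns the picture (480x640x3 uint8, red, green, blue); there is no depth.
- arm.camera_params(name): a dict with "mtx" (3x3 intrinsics, pixels), "pose" (4x4, takes a point from camera to world coordinates). Camera axes: x right, y up, looking along -z (the intrinsics and any distortion apply to the point x, -y, -z); pixel columns grow to the right and rows downward; lengths in m; the calibration is good to about 2 mm. A picture is of the moment at which its call begins: read the wrist's pose just before it. camera_params takes no time and is no camera call; for the wrist camera it gives the pose at the moment of the call.
- arm.job_done(): hands the job in; it is judged then, once.
The state is a dict: "t": time; "joint_pos": joint angles; "joint_velocities": joint speeds; "joint_torque": joint torques, N m; "ee_pos": TCP position; "orientation": TCP orientation; "contact_force": force on the tool from outside, world axes, zero at the start; "ft_torque": the same for the moment, N m; "gripper_width": finger opening in m; "finger_force": force on a finger pad.
Only numpy, scipy, OpenCV 4.12 (cv2) and the standard library are available. Lean on these libraries where they do the work, as an engineer would, in place of code of your own. Each camera call takes 0.05 s, during which the arm holds its last target. There are 200 camera calls.

### The job

Open the jar of black truffles, the hexagonal one with the red lid, for service. First set it down (do not drop it) fully home in the hexagonal pocket of the oak jar block with its barcode label facing the scanner and let go of it, still closed, so that the scanner can book it out; then, with the block keeping the jar from turning, twist the lid anticlockwise until it comes free and finish holding it level, a couple of centimetres straight above the open mouth of the jar, which stays seated with its label to the scanner. Leave everything else on the counter where it is.

Things in the scene. Friction and masses are not known exactly. Their poses are not given: they have to be found in the camera images.
- truffle_jar: Clear glass hexagonal jar of black truffles, loose, 0.25-0.45 kg, upright. 60 mm across flats (69 across corners) up to 78 mm, then a shoulder sloping to a round neck; open rim 104 mm above the base, top of the lid 108 mm. Origin: centre of the underside; z up; +x points out through the flat side that carries the label, the other flats face every 60 degrees from it.
- label (a point): Middle of the cream barcode label (30 x 40 mm, orange band) on one flat side of the truffle jar, 30 mm from its axis along the jar's +x, 42 mm above its base. An orange sticker on the shoulder above it shows the same side from above.
- lid: Red metal twist-off lid, 56 mm wide, 15 mm high, loose: three lugs hook under the neck's threads, tight on a rubber seal (about 0.5 N m). Free after 30 to 50 degrees anticlockwise on the jar (jar play in the pocket: 7 either way): 65 always frees it, past 75 it meets a stop; it need not rise meanwhile. Origin: centre of its lower edge, 93 mm above the jar's base when closed; z up.
- jar_block: Fixed jar-opening block: hexagonal oak collar, 100 mm across flats, 45 mm high, on a 150 x 130 mm steel plate. Pocket 64 mm across flats (2 mm play all round), its bevel widens to 74 mm over the top 13 mm; it keeps a jar from turning. Pocket flats face 30, 90, 150 ... degrees from the block's +x; the scanner stands on its +y side. Origin: centre of the underside, z up.
- pocket (a point): Centre of the pocket's rubber floor, 9 mm above the counter; the jar's underside rests here. Axes as the block's.
- scanner: Black counter barcode scanner, 122 mm high, fixed beside the block with its dark red window looking across at the pocket; green lamp on its top. Origin: centre of its round foot.
- window (a point): Middle of the scanner's window, 72 mm above the counter, about 115 mm from the pocket's axis along the block's +y.
- honey_jar: Bystander: amber honey jar of the same shape with a gold lid, 108 mm high. Origin: centre of the underside.
- timer: Bystander: white kitchen timer lying flat, 70 x 105 x 22 mm. Origin: centre of the underside.
- salt_bowl: Bystander: blue salt bowl, 84 mm wide, 40 mm high. Origin: centre of the underside.
- pepper_mill: Bystander: dark wooden pepper mill, 58 mm wide, 183 mm high. Origin: centre of the underside.
- oil_bottle: Bystander: yellow-green squeeze bottle, 58 mm wide, 191 mm high. Origin: centre of the underside.
- truffle_slicer: Bystander: steel truffle slicer lying on the green board, 230 x 80 x 23 mm. Origin: centre of the underside.

How it is judged:
By the outcome, as a careful person would: the job done as asked, in the order asked, and still so for the second after the job is handed in, while the arm keeps its last pose, push and grip.
It also fails if it takes over 48 s, if anything falls off the work surface, if the arm or the gripper's body presses on something with over 40 N, if the wrist force passes 120 N, or if a joint passes its speed limit or range.

## Working session

There is one attempt and no reset: what is moved stays moved. The work goes in short steps, Python scripts to look and compute and a shell command to move; the robot and the scene stay as the last step left them, time stands still between calls to the robot, and variables do not carry over. Pictures are saved under pics/ and viewed, at most 10 in all, crops included, and the job is handed in when it is done.

```bash
ls; mkdir -p pics
python3 - <<'E'
from cell import arm
import cv2,numpy as np
s=arm.sense(); print({k:np.round(v,3).tolist() for k,v in s.items()})
for n in ("top","side"):
    im=arm.read_camera(n); cv2.imwrite(f"pics/{n}0.png",im[:,:,::-1]); p=arm.camera_params(n); print(n,{k:np.round(v,3).tolist() for k,v in p.items()})
E
```

```text
cell.py
drive.py
pics
{'t': 0.0, 'joint_pos': [-1.273, 0.412, -0.013, 1.597, 0.006, 1.134, -0.082], 'joint_velocities': [-0.001, -0.001, 0.0, -0.0, 0.001, -0.001, 0.0], 'joint_torque': [0.001, -58.796, 0.642, -29.108, -0.054, 0.018, 0.0], 'ee_pos': [0.223, 0.583, 0.222], 'orientation': [-0.0, 0.182, 0.983, -0.001], 'contact_force': [0.608, 0.342, 0.154], 'ft_torque': [0.031, -0.021, -0.002], 'finger_force': 0.0, 'gripper_width': 0.088}
top {'mtx': [[436.95, 0.0, 326.493], [0.0, 436.95, 249.646], [0.0, 0.0, 1.0]], 'pose': [[-0.027, 0.997, -0.076, 0.509], [-0.999, -0.029, -0.02, -0.16], [-0.022, 0.076, 0.997, 1.021], [0.0, 0.0, 0.0, 1.0]]}
side {'mtx': [[447.397, 0.0, 320.766], [0.0, 447.397, 235.677], [0.0, 0.0, 1.0]], 'pose': [[0.71, 0.341, -0.616, -0.029], [-0.704, 0.362, -0.611, -0.737], [0.015, 0.868, 0.497, 0.598], [0.0, 0.0, 0.0, 1.0]]}
```

View pics/top0.png

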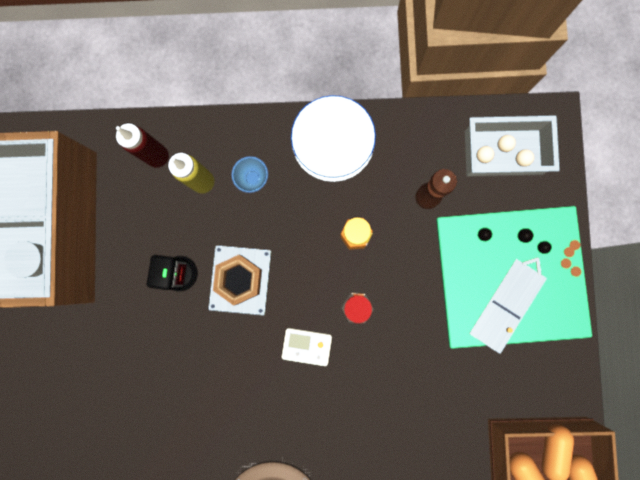

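View pics/side0.png

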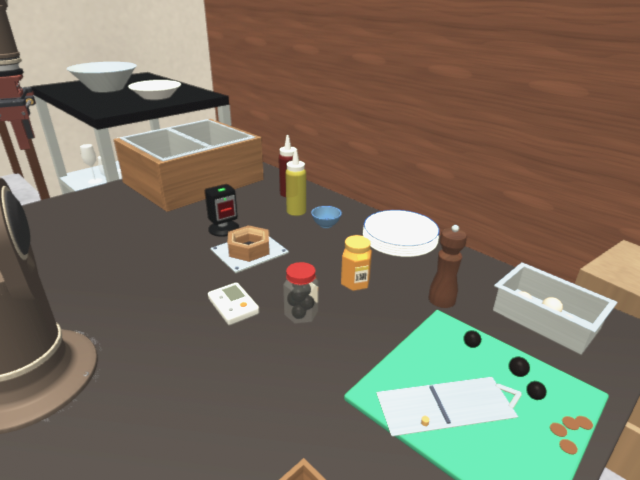

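The top view shows the red lid at about (358,308), with the orange and cream label above it at (357,293), so the label faces world +x. It also shows the block at (238,280), the scanner to its left (+y) at (172,273) and the honey jar at (357,233). The side view agrees: the truffle jar is at (301,293) and its label is at (314,290).

```bash
cat > h.py <<'E'
import numpy as np,cv2
from cell import arm
def pix(n,uv,z,P=None):
    p=P or arm.camera_params(n); K=np.array(p["mtx"]);T=np.array(p["pose"])
    d=np.linalg.inv(K)@np.array([*uv,1.]); d=T[:3,:3]@(d*[1,-1,-1]); o=T[:3,3]
    return (o+d*(z-o[2])/d[2])
def proj(n,X,P=None):
    p=P or arm.camera_params(n); K=np.array(p["mtx"]);T=np.array(p["pose"])
    c=T[:3,:3].T@(np.asarray(X,float)-T[:3,3]); c=K@(c*[1,-1,-1]); return c[:2]/c[2]
def blob(m):
    n,l,s,c=cv2.connectedComponentsWithStats(m.astype(np.uint8)); i=1+np.argmax(s[1:,4]); return l==i,c[i],s[i]
E
python3 - <<'E'
from h import *
im=cv2.imread("pics/top0.png"); hsv=cv2.cvtColor(im,cv2.COLOR_BGR2HSV).astype(int); H,S,V=[hsv[...,i] for i in range(3)]
red=((H<6)|(H>174))&(S>180)&(V>100); red[:280]=0;red[:,:330]=0;red[:,400:]=0;red[340:]=0
m,c,s=blob(red); print("lid",c,s,pix("top",c,.106)[:2])
sc=im[285:300,345:370]; 
o=(H>6)&(H<25)&(S>80)&(V>120); o[:285]=0;o[303:]=0;o[:,:340]=0;o[:,375:]=0
m,c,s=blob(o); print("sticker",c,s,pix("top",c,.085)[:2])
si=cv2.imread("pics/side0.png"); h2=cv2.cvtColor(si,cv2.COLOR_BGR2HSV).astype(int)
r=((h2[...,0]<6)|(h2[...,0]>174))&(h2[...,1]>150)&(h2[...,2]>100); r[:255]=0;r[300:]=0;r[:,:270]=0;r[:,330:]=0
m,c,s=blob(r); print("side lid",c,s,pix("side",c,.102)[:2])
pl=(S<60)&(V>120); pl[:235]=0;pl[325:]=0;pl[:,:200]=0;pl[:,280:]=0
cs,_=cv2.findContours(pl.astype(np.uint8),cv2.RETR_EXTERNAL,cv2.CHAIN_APPROX_NONE); k=max(cs,key=cv2.contourArea)
bx=cv2.boxPoints(cv2.minAreaRect(k)); w=np.array([pix("top",b,.005)[:2] for b in bx]); print(bx,w.round(4),w.mean(0),np.linalg.norm(np.diff(w,axis=0),axis=1))
a=cv2.resize(im[225:345,200:400],None,fx=4,fy=4,interpolation=cv2.INTER_CUBIC)
cv2.imwrite("pics/crop1.png",a)
E
```

```text
lid [357.78731343 308.65485075] [345 296  26  27 536] [ 0.45489938 -0.2026756 ]
sticker [358.10714286 293.82142857] [352 293  12   3  28] [ 0.48495498 -0.20536477]
side lid [300.40340909 272.88257576] [286 262  29  23 528] [ 0.45517669 -0.20258193]
[[207.50496 309.9505 ]
 [214.11882 243.81189]
 [271.0495  249.50494]
 [264.43567 315.64355]] [[ 0.4549  0.141 ]
 [ 0.6086  0.1244]
 [ 0.5914 -0.0094]
 [ 0.4384  0.0086]] [0.52332254 0.06614705] [0.15462579 0.1348941  0.15400296]
```

View pics/crop1.png

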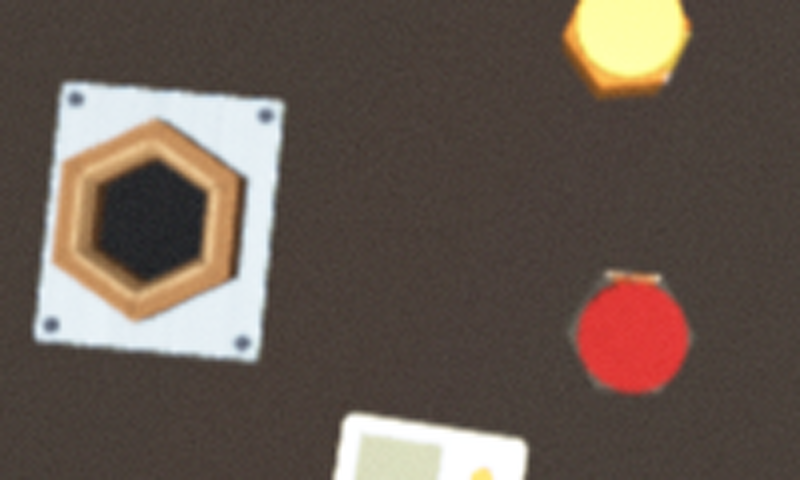

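The crop shows the label's top edge running from crop (607,272) to (660,278), so the label faces about -7°. The block's plate axis is at about -6°, so the jar has to turn about +90°.

```bash
cat >> h.py <<'E'
from scipy.spatial.transform import Rotation as R
def tool():
    s=arm.sense(); q=s["orientation"]; return np.array(s["ee_pos"]),R.from_quat([q[1],q[2],q[3],q[0]])
def rel(xyz,yaw):
    "shift in tool axes and rotvec to TCP xyz, tool y at azimuth yaw deg, tool down"
    p,r=tool(); a=np.radians(yaw); y=np.array([np.cos(a),np.sin(a),0]); z=np.array([0,0,-1.]); x=np.cross(y,z)
    g=R.from_matrix(np.c_[x,y,z]); print("shift",r.inv().apply(np.array(xyz)-p).round(4),"rv",(r.inv()*g).as_rotvec().round(4))
E
python3 - <<'E'
from h import *
p,r=tool(); T=np.array(arm.camera_params("wrist")["pose"]); print(r.inv().apply(T[:3,3]-p).round(4)); print((r.as_matrix().T@T[:3,:3]).round(3)); print(np.round(arm.camera_params("wrist")["mtx"],1).tolist())
rel([.50,.0,.25],-5)
# collar hex fit: bevel rim (z=.045,74 AF) and outer (100 AF) overlay on top & side
im={n:cv2.resize(cv2.imread(f"pics/{n}0.png"),None,fx=5,fy=5,interpolation=cv2.INTER_CUBIC) for n in("top","side")}
c=np.array([.5233,.0661])
for n,(x0,x1,y0,y1) in {"top":(200,280,235,325),"side":(205,295,220,275)}.items():
    for af,z in((.1,.045),(.074,.045),(.064,.032),(0.064,.009)):
        pts=[proj(n,[c[0]+af/3**.5*np.cos(t),c[1]+af/3**.5*np.sin(t),z])*5+2 for t in np.radians(-6.2+60*np.arange(6))]
        cv2.polylines(im[n],[np.int32(np.round(pts))],True,(0,255,0),1)
    im[n]=im[n][y0*5:y1*5,x0*5:x1*5]
t,s=im["top"],im["side"]; h=max(t.shape[0],s.shape[0]); f=lambda a:cv2.copyMakeBorder(a,0,h-a.shape[0],0,0,cv2.BORDER_CONSTANT)
o=np.hstack([f(t),f(s)]); o=cv2.resize(o,(800,int(o.shape[0]*800/o.shape[1]))); cv2.imwrite("pics/hex.png",o)
E
```

```text
[ 0.0782 -0.0007 -0.1601]
[[ 0.002  0.958  0.286]
 [ 1.    -0.002  0.001]
 [ 0.001  0.286 -0.958]]
[[364.1, 0.0, 317.8], [0.0, 364.1, 240.7], [0.0, 0.0, 1.0]]
shift [-0.4669 -0.4457 -0.0274] rv [-1.2000e-03  1.0000e-03  1.2923e+00]
```

View pics/hex.png

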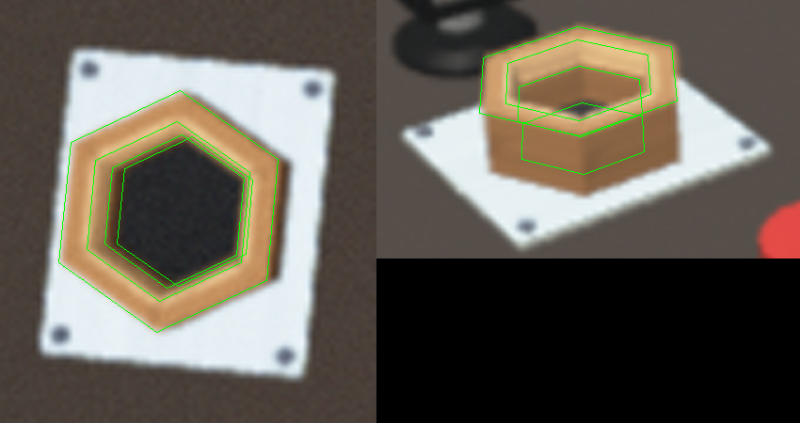

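The hexagon overlay fits the collar to about 1 mm in both views. That puts the pocket at (0.523, 0.066) with the block yawed -6.2°. The lid position also agrees between the cameras, at (0.455, -0.2027).

Run:
```python
from h import *
rel([.455,-.2027,.2],-67)
```

```text
shift [-0.4974 -0.6511  0.0229] rv [-6.0000e-04  1.8000e-03  2.3744e+00]
```

```bash
T='[-0.4974,-0.6511,0.022,0,0,2.374,0.088]'; python3 drive.py '[[-0.4974,-0.6511,0.022,0,0,2.374,0.088],[-0.4974,-0.6511,0.022,0,0,2.374,0.088],[-0.4974,-0.6511,0.022,0,0,2.374,0.088],[-0.4974,-0.6511,0.022,0,0,2.374,0.088],[-0.4974,-0.6511,0.022,0,0,2.374,0.088],[-0.4974,-0.6511,0.022,0,0,2.374,0.088],[-0.4974,-0.6511,0.022,0,0,2.374,0.088],[-0.4974,-0.6511,0.022,0,0,2.374,0.088],[-0.4974,-0.6511,0.022,0,0,2.374,0.088],[-0.4974,-0.6511,0.022,0,0,2.374,0.088],[-0.4974,-0.6511,0.022,0,0,2.374,0.088],[-0.4974,-0.6511,0.022,0,0,2.374,0.088]]'
python3 - <<'E'
from h import *
rel([.455,-.2027,.2],-67)
E
```

```text
t: 1.1
ee_pos: [0.3647, 0.1022, 0.2092]
orientation: [-0.0, 0.805, 0.593, 0.0]
contact_force: [0.3, 0.1, 0.2]
gripper_width: 0.0881
finger_force: 0.0
shift [-0.2644  0.1766  0.009 ] rv [-4.000e-04 -6.000e-04  8.685e-01]
```

```bash
python3 drive.py '[[-0.2644,0.1766,0.009,0,0,0.868,0.088],[-0.2644,0.1766,0.009,0,0,0.868,0.088],[-0.2644,0.1766,0.009,0,0,0.868,0.088],[-0.2644,0.1766,0.009,0,0,0.868,0.088],[-0.2644,0.1766,0.009,0,0,0.868,0.088],[-0.2644,0.1766,0.009,0,0,0.868,0.088],[-0.2644,0.1766,0.009,0,0,0.868,0.088],[-0.2644,0.1766,0.009,0,0,0.868,0.088],[-0.2644,0.1766,0.009,0,0,0.868,0.088],[-0.2644,0.1766,0.009,0,0,0.868,0.088],[-0.2644,0.1766,0.009,0,0,0.868,0.088]]'
python3 - <<'E'
from h import *
rel([.455,-.2027,.2],-67)
P=arm.camera_params("wrist"); im=arm.read_camera("wrist"); im=np.ascontiguousarray(im[:,:,::-1]); cv2.imwrite("pics/w1raw.png",im)
c=np.array([.455,-.2027])
for rad,z in((.06/3**.5,0),(.06/3**.5,.078)):
    pts=[proj("wrist",[c[0]+rad*np.cos(t),c[1]+rad*np.sin(t),z],P) for t in np.radians(-7+30+60*np.arange(6))]
    cv2.polylines(im,[np.int32(np.round(pts))],True,(0,255,0),1)
t=np.linspace(0,6.28,60); cv2.polylines(im,[np.int32([proj("wrist",[c[0]+.028*np.cos(a),c[1]+.028*np.sin(a),.108],P) for a in t])],True,(255,255,0),1)
cv2.imwrite("pics/w1.png",im); print(arm.sense()["joint_pos"])
E
```

```text
t: 2.02
ee_pos: [0.4565, -0.1995, 0.1997]
orientation: [-0.0, 0.979, 0.203, -0.001]
contact_force: [-0.0, 0.6, -0.2]
gripper_width: 0.0879
finger_force: 0.0
shift [-0.0026  0.0024 -0.0003] rv [-0.0011  0.001   0.0066]
[-0.36351272  0.26976308  0.82339075  1.96445042 -0.23422102  1.00511349
 -0.59283785]
```

View pics/w1.png

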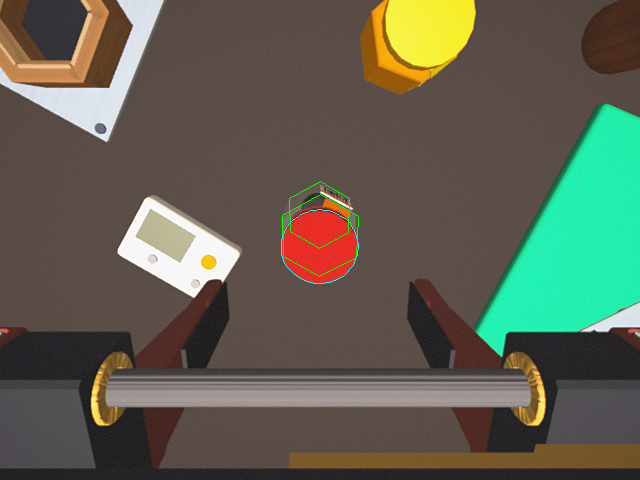

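The overlay drawn from my estimate falls on the lid (320,246) and the label (335,198) in the wrist view, so position and yaw are confirmed. Next I descend and grip the glass flats.

```bash
python3 drive.py '[[-0.0026,0.0024,0.02,0,0,0.0066,0.088],[-0.0026,0.0024,0.06,0,0,0.0066,0.088],[-0.0026,0.0024,0.1,0,0,0.0066,0.088],[-0.0026,0.0024,0.135,0,0,0.0066,0.088],[-0.0026,0.0024,0.158,0,0,0.0066,0.088],[-0.0026,0.0024,0.158,0,0,0.0066,0.088],[-0.0026,0.0024,0.158,0,0,0.0066,0.088]]'
python3 - <<'E'
from h import *
rel([.455,-.2027,.042],-67)
E
```

```text
t: 2.65
ee_pos: [0.4549, -0.2022, 0.0421]
orientation: [-0.001, 0.98, 0.2, -0.001]
contact_force: [-0.2, -1.0, 1.0]
gripper_width: 0.0879
finger_force: 0.0
shift [-0.0002  0.0005  0.0001] rv [-0.0017  0.0015  0.0011]
```

```bash
python3 drive.py '[[0,0,0,0,0,0,0.05],[0,0,0,0,0,0,0.05],[0,0,0,0,0,0,0.05],[0,0,0,0,0,0,0.05],[0,0,0,0,0,0,0.05],[0,0,0,0,0,0,0.05],[0,0,0,0,0,0,0.05],[0,0,0,0,0,0,0.05]]' 35
python3 - <<'E'
from h import *
rel([.455,-.2027,.042],-67)
E
```

```text
t: 3.32
ee_pos: [0.4561, -0.2025, 0.0431]
orientation: [-0.001, 0.98, 0.2, 0.001]
contact_force: [-1.4, 3.5, 9.6]
gripper_width: 0.0599
finger_force: 34.9
shift [-0.0011 -0.0003  0.0011] rv [-0.001  -0.0016  0.0005]
```

```bash
python3 drive.py '[[0,0,-0.008,0,0,0,0.05],[0,0,-0.02,0,0,0,0.05],[0,0,-0.05,0,0,0,0.05],[0,0,-0.08,0,0,0,0.05],[0,0,-0.1,0,0,0,0.05],[0,0,-0.1,0,0,0,0.05]]'
python3 - <<'E'
from h import *
rel([.523,.066,.145],23.8)
E
```

```text
t: 3.82
ee_pos: [0.4574, -0.2049, 0.1465]
orientation: [0.001, 0.98, 0.199, 0.003]
contact_force: [1.6, -0.4, -3.7]
gripper_width: 0.06
finger_force: 34.8
shift [ 0.166  -0.2239  0.0015] rv [ 7.100e-03 -1.100e-03 -1.586e+00]
```

```bash
python3 drive.py '[[0.008,-0.011,0.001,0.007,-0.001,-0.08,0.05],[0.022,-0.03,0.001,0.007,-0.001,-0.2,0.05],[0.04,-0.053,0.001,0.007,-0.001,-0.32,0.05],[0.058,-0.078,0.001,0.007,-0.001,-0.44,0.05],[0.076,-0.103,0.001,0.007,-0.001,-0.56,0.05],[0.094,-0.127,0.001,0.007,-0.001,-0.68,0.05],[0.112,-0.151,0.001,0.007,-0.001,-0.8,0.05],[0.128,-0.173,0.001,0.007,-0.001,-0.92,0.05],[0.142,-0.192,0.001,0.007,-0.001,-1.04,0.05],[0.154,-0.208,0.001,0.007,-0.001,-1.16,0.05],[0.162,-0.219,0.001,0.007,-0.001,-1.28,0.05],[0.166,-0.2239,0.001,0.007,-0.001,-1.4,0.05]]'
python3 - <<'E'
from h import *
rel([.523,.066,.145],23.8)
E
```

```text
t: 4.82
ee_pos: [0.5206, 0.07, 0.1405]
orientation: [-0.004, 0.618, 0.786, -0.001]
contact_force: [0.4, -0.4, -3.3]
gripper_width: 0.0596
finger_force: 34.8
shift [-0.0045  0.0014 -0.0045] rv [-0.0061 -0.0045 -0.1763]
```

```bash
python3 drive.py '[[-0.0045,0.0014,0,0,0,-0.1,0.05],[-0.0045,0.0014,0,0,0,-0.176,0.05],[-0.0045,0.0014,0,0,0,-0.176,0.05],[-0.0045,0.0014,0,0,0,-0.176,0.05]]'
python3 - <<'E'
from h import *
rel([.523,.066,.145],23.8)
for n,(x0,x1,y0,y1) in {"top":(150,290,215,335),"side":(180,320,170,275)}.items():
    im=cv2.resize(arm.read_camera(n)[y0:y1,x0:x1,::-1],None,fx=2.85,fy=2.85,interpolation=cv2.INTER_CUBIC); globals()[n]=im[:299]
cv2.imwrite("pics/carry.png",np.hstack([top,side]))
E
```

```text
t: 5.15
ee_pos: [0.5228, 0.0632, 0.1407]
orientation: [-0.004, 0.551, 0.834, -0.001]
contact_force: [-1.1, 0.5, -2.6]
gripper_width: 0.0598
finger_force: 34.8
shift [ 0.0025  0.0013 -0.0043] rv [-0.0058 -0.0046 -0.0121]
```

View pics/carry.png

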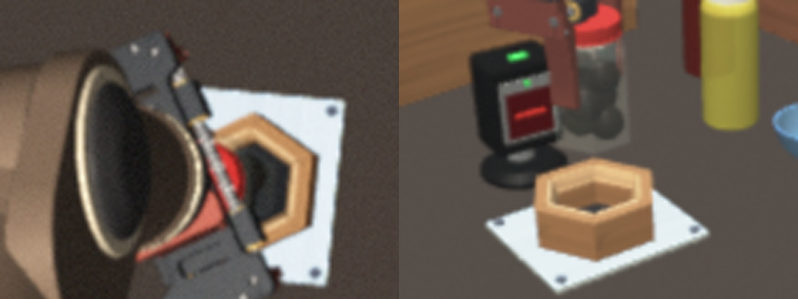

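The jar hangs upright over the collar. In the side view it sits behind the block at crop (595,80), with the scanner at (515,100) facing it. Next I trim the pose, lower to just above the collar and recheck.

```bash
python3 drive.py '[[0.0025,0.0013,0.01,-0.005,-0.004,-0.012,0.05],[0.0025,0.0013,0.03,-0.005,-0.004,-0.012,0.05],[0.0025,0.0013,0.04,-0.005,-0.004,-0.012,0.05],[0.0025,0.0013,0.04,-0.005,-0.004,-0.012,0.05],[0.0025,0.0013,0.04,-0.005,-0.004,-0.012,0.05]]'
python3 - <<'E'
from h import *
rel([.523,.066,.052],23.8)
E
```

```text
t: 5.67
ee_pos: [0.5228, 0.0662, 0.1009]
orientation: [-0.001, 0.545, 0.838, -0.0]
contact_force: [0.6, 0.2, -3.3]
gripper_width: 0.0598
finger_force: 34.8
shift [-0.0003  0.0002  0.0489] rv [-0.0014 -0.0005  0.002 ]
```

```bash
python3 drive.py '[[0,0,0.008,0,0,0.002,0.05],[0,0,0.015,0,0,0.002,0.05],[0,0,0.02,0,0,0.002,0.05],[0,0,0.025,0,0,0.002,0.05],[0,0,0.03,0,0,0.002,0.05],[0,0,0.03,0,0,0.002,0.05]]'
python3 - <<'E'
from h import *
rel([.523,.066,.052],23.8)
E
```

```text
t: 6.17
ee_pos: [0.5229, 0.0667, 0.0703]
orientation: [-0.001, 0.546, 0.838, -0.0]
contact_force: [0.2, 1.2, -4.2]
gripper_width: 0.06
finger_force: 34.8
shift [-0.0007 -0.0002  0.0183] rv [-0.0006 -0.0008  0.0012]
```

```bash
python3 drive.py '[[0,0,0.005,0,0,0,0.05],[0,0,0.01,0,0,0,0.05],[0,0,0.013,0,0,0,0.05],[0,0,0.0155,0,0,0,0.05],[0,0,0.017,0,0,0,0.05],[0,0,0.017,0,0,0,0.05]]'
```

```text
t: 6.67
ee_pos: [0.5233, 0.0667, 0.0539]
orientation: [-0.0, 0.546, 0.838, 0.0]
contact_force: [0.4, 3.1, -4.3]
gripper_width: 0.0601
finger_force: 34.8
```

```bash
python3 drive.py '[[0,0,0.001,0,0,0,0.05],[0,0,0.0015,0,0,0,0.05],[0,0,0.002,0,0,0,0.05]]'; python3 drive.py '[[0,0,0.0005,0,0,0,0.05],[0,0,0.001,0,0,0,0.05],[0,0,0.001,0,0,0,0.05]]'
```

```text
t: 6.92
ee_pos: [0.5234, 0.0667, 0.0524]
orientation: [-0.0, 0.546, 0.838, 0.0]
contact_force: [0.4, 4.0, -0.9]
gripper_width: 0.06
finger_force: 34.8
t: 7.17
ee_pos: [0.5234, 0.0667, 0.0521]
orientation: [-0.0, 0.546, 0.838, 0.001]
contact_force: [-3.3, 2.1, 9.8]
gripper_width: 0.0599
finger_force: 34.8
```

Contact came at the expected height (TCP 0.052) and the force has turned upward. I'll release the jar and retract.

```bash
python3 drive.py '[[0,0,-0.0008,0,0,0,0.066],[0,0,-0.0008,0,0,0,0.075],[0,0,-0.0008,0,0,0,0.088],[0,0,-0.0008,0,0,0,0.088],[0,0,-0.0008,0,0,0,0.088],[0,0,-0.03,0,0,0,0.088],[0,0,-0.07,0,0,0,0.088],[0,0,-0.11,0,0,0,0.088],[0,0,-0.15,0,0,0,0.088],[0,0,-0.15,0,0,0,0.088]]'
python3 - <<'E'
from h import *
P=arm.camera_params("wrist"); im=np.ascontiguousarray(arm.read_camera("wrist")[:,:,::-1]); c=np.array([.5233,.0664])
for zz in (.108,.117):
  cv2.polylines(im,[np.int32([proj("wrist",[c[0]+.028*np.cos(a),c[1]+.028*np.sin(a),zz],P) for a in np.linspace(0,6.28,60)])],True,(255,255,0) if zz<.11 else (0,255,0),1)
s=arm.read_camera("side")[160:290,170:320,::-1]; s=cv2.resize(s,(277,240),interpolation=cv2.INTER_CUBIC); im=im[:480,:520]
o=np.zeros((480,797,3),np.uint8); o[:,:520]=im; o[:240,520:]=s; cv2.imwrite("pics/seated.png",o)
p=arm.sense(); print(p["joint_pos"],p["t"])
E
```

```text
t: 8.0
ee_pos: [0.5271, 0.0664, 0.2085]
orientation: [0.004, 0.546, 0.838, 0.004]
contact_force: [1.7, 0.3, 0.2]
gripper_width: 0.0879
finger_force: 0.0
[-0.51759907  0.26826868  0.36598952  1.87750877 -0.11346321  1.01199312
  0.31279895] 8.1
```

View pics/seated.png

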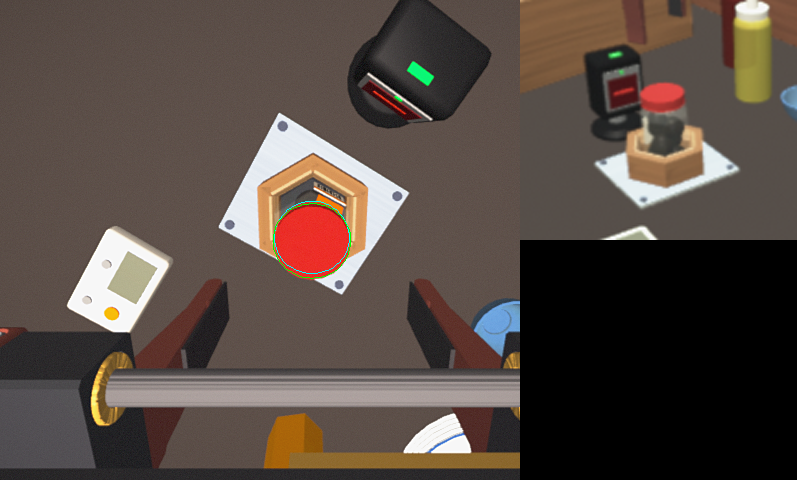

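The label, at (330,190), faces the scanner window at (395,100), and the jar sits down in the collar. I'll measure the lid position and seated height numerically, then work out the approach for twisting.

```bash
python3 drive.py '[[0,0,0,0,0,0,0.088],[0,0,0,0,0,0,0.088]]' | grep ee_pos
python3 - <<'E'
from h import *
from scipy.optimize import least_squares
ob=[]
for n in("wrist","side"):
    P=arm.camera_params(n); im=cv2.cvtColor(arm.read_camera(n),cv2.COLOR_RGB2HSV).astype(int)
    m=((im[...,0]<6)|(im[...,0]>174))&(im[...,1]>150)&(im[...,2]>100)
    g=proj(n,[.523,.066,.112],P); yy,xx=np.mgrid[:480,:640]; m&=np.hypot(xx-g[0],yy-g[1])<(60 if n=="wrist" else 25)
    m,c,s=blob(m); cc=cv2.findContours(m.astype(np.uint8),0,1)[0]; ob.append((n,P,c)); print(n,c,s)
    for z in(.117,): 
        top=s[1]; print("  at .112",pix(n,c,.112,P).round(4))
    # silhouette model: synthetic lid
    def sil(X):
        pts=np.array([proj(n,[X[0]+.028*np.cos(a),X[1]+.028*np.sin(a),X[2]-h],P) for a in np.linspace(0,6.28,40) for h in(0,.015)],np.float32)
        q=cv2.convexHull(pts); M=cv2.moments(q); return np.array([M["m10"]/M["m00"],M["m01"]/M["m00"]])
    globals()["f_"+n]=(sil,c)
f=lambda X:np.r_[f_wrist[0](X)-f_wrist[1],2*(f_side[0](X)-f_side[1])]
r=least_squares(f,[.523,.066,.117]); print("lid top centre",r.x.round(4),r.fun.round(2))
rel([r.x[0],r.x[1],.2],-30)
E
```

```text
ee_pos: [0.5222, 0.0662, 0.1996]
wrist [319.43416225 246.51569507] [ 281  207   78   80 4906]
  at .112 [0.523 0.066 0.112]
side [246.71935484 212.29354839] [235 205  24  16 310]
  at .112 [0.5246 0.0632 0.112 ]
lid top centre [0.5443 0.0333 0.1058] [-58.17 -27.38  29.09  13.69]
shift [-0.039   0.0067 -0.0004] rv [-2.8e-03  7.0e-04  9.4e-01]
```

The wrist and side cameras agree to about 3 mm. The fitted height is invalid because of a closure bug, but the contact height already shows the jar is fully home. I'll take the lid axis as (0.5232, 0.066), turn back to -30° and drop over the lid.

```bash
python3 drive.py '[[0,0,0,0,0,0.12,0.088],[0,0,0,0,0,0.24,0.088],[0,0,0,0,0,0.36,0.088],[0,0,0,0,0,0.48,0.088],[0,0,0,0,0,0.6,0.088],[0,0,0.01,0,0,0.72,0.088],[0,0,0.03,0,0,0.84,0.088],[0,0,0.05,0,0,0.94,0.088],[0,0,0.06,0,0,0.94,0.088],[0,0,0.06,0,0,0.94,0.088],[0,0,0.06,0,0,0.94,0.088]]'
python3 - <<'E'
from h import *
rel([.5232,.066,.096],-30)
E
```

```text
t: 9.28
ee_pos: [0.5229, 0.0662, 0.1407]
orientation: [-0.0, 0.865, 0.501, -0.001]
contact_force: [-0.6, 0.6, 0.0]
gripper_width: 0.0877
finger_force: 0.0
shift [0.     0.0004 0.0447] rv [-0.0012  0.0013  0.0032]
```

```bash
python3 drive.py '[[0,0.0003,0.015,0,0,0,0.088],[0,0.0003,0.03,0,0,0,0.088],[0,0.0003,0.04,0,0,0,0.088],[0,0.0003,0.0447,0,0,0,0.088],[0,0.0003,0.0447,0,0,0,0.07],[0,0.0003,0.0447,0,0,0,0.062],[0,0.0003,0.0447,0,0,0,0.045],[0,0.0003,0.0447,0,0,0,0.045],[0,0.0003,0.0447,0,0,0,0.045],[0,0.0003,0.0447,0,0,0,0.045]]' 55
python3 - <<'E'
from h import *
rel([.5232,.066,.096],-30)
E
```

```text
t: 10.12
ee_pos: [0.5241, 0.0663, 0.0971]
orientation: [0.0, 0.866, 0.5, 0.001]
contact_force: [-0.1, 0.0, 1.2]
gripper_width: 0.0554
finger_force: 55.0
shift [-0.0007 -0.0006  0.0011] rv [ 0.0009 -0.0013  0.0001]
```

```bash
python3 drive.py '[[0,0,0,0,0,-0.06,0.045],[0,0,0,0,0,-0.12,0.045],[0,0,0,0,0,-0.18,0.045],[0,0,0,0,0,-0.24,0.045],[0,0,0,0,0,-0.3,0.045]]'; python3 -c "
from cell import arm; s=arm.sense(); print(s['ft_torque'])"; python3 drive.py '[[0,0,0,0,0,-0.09,0.045],[0,0,0,0,0,-0.18,0.045],[0,0,0,0,0,-0.27,0.045],[0,0,0,0,0,-0.36,0.045],[0,0,0,0,0,-0.45,0.045]]'; python3 -c "
from cell import arm; s=arm.sense(); print(s['ft_torque'])"
```

```text
t: 10.53
ee_pos: [0.5238, 0.067, 0.0973]
orientation: [-0.0, 0.781, 0.625, 0.001]
contact_force: [-0.9, 1.3, 6.8]
gripper_width: 0.0555
finger_force: 55.0
[ 0.20998042  0.47443653 -0.30933454]
t: 10.95
ee_pos: [0.5243, 0.0671, 0.0979]
orientation: [0.0, 0.621, 0.784, 0.001]
contact_force: [-1.7, 2.4, 11.6]
gripper_width: 0.055
finger_force: 55.0
[ 0.29054433  0.7159478  -0.20544976]
```

```bash
python3 drive.py '[[0,0,0,0,0,-0.09,0.045],[0,0,0,0,0,-0.18,0.045],[0,0,0,0,0,-0.27,0.045],[0,0,0,0,0,-0.36,0.045],[0,0,0,0,0,-0.44,0.045],[0,0,0,0,0,-0.44,0.045]]'; python3 -c "
from cell import arm; s=arm.sense(); print(s['ft_torque'])"
```

```text
t: 11.45
ee_pos: [0.5241, 0.0674, 0.0983]
orientation: [0.0, 0.434, 0.901, 0.001]
contact_force: [-4.2, 2.1, 14.3]
gripper_width: 0.0552
finger_force: 55.0
[0.35949789 0.95910038 0.11276268]
```

The tool has turned 68.6° and the twist torque has fallen to about 0.1 N m, so the lid should be free. I'll lift gently and watch the force.

```bash
python3 drive.py '[[0,0,-0.001,0,0,0,0.045],[0,0,-0.002,0,0,0,0.045],[0,0,-0.003,0,0,0,0.045],[0,0,-0.004,0,0,0,0.045],[0,0,-0.005,0,0,0,0.045],[0,0,-0.005,0,0,0,0.045]]'; python3 -c "
from cell import arm; s=arm.sense(); print(s['ft_torque'])"
```

```text
t: 11.95
ee_pos: [0.5233, 0.0663, 0.1014]
orientation: [-0.0, 0.437, 0.899, 0.0]
contact_force: [-1.7, 0.9, -0.5]
gripper_width: 0.0555
finger_force: 55.0
[ 0.2643731   0.12838399 -0.0130009 ]
```

```bash
python3 drive.py '[[0,0,-0.002,0,0,0,0.045],[0,0,-0.006,0,0,0,0.045],[0,0,-0.011,0,0,0,0.045],[0,0,-0.017,0,0,0,0.045],[0,0,-0.023,0,0,0,0.045],[0,0,-0.028,0,0,0,0.045],[0,0,-0.028,0,0,0,0.045],[0,0,-0.028,0,0,0,0.045]]'
python3 - <<'E'
from h import *
rel([.5235,.066,.13],38)
a=arm.read_camera("top")[225:330,190:310,::-1]; b=arm.read_camera("side")[150:280,180:310,::-1]
w=np.ascontiguousarray(arm.read_camera("wrist")[:,:,::-1])
g=lambda x:cv2.resize(x,(400,350),interpolation=cv2.INTER_CUBIC)
cv2.imwrite("pics/open.png",np.hstack([cv2.resize(w,(400,300)),g(b)[:300]]))
E
```

```text
t: 12.62
ee_pos: [0.5238, 0.0663, 0.13]
orientation: [0.0, 0.437, 0.899, 0.001]
contact_force: [1.0, -1.0, -0.9]
gripper_width: 0.0554
finger_force: 55.0
shift [-0.     -0.0004  0.    ] rv [0.0013 0.0001 0.0031]
```

View pics/open.png

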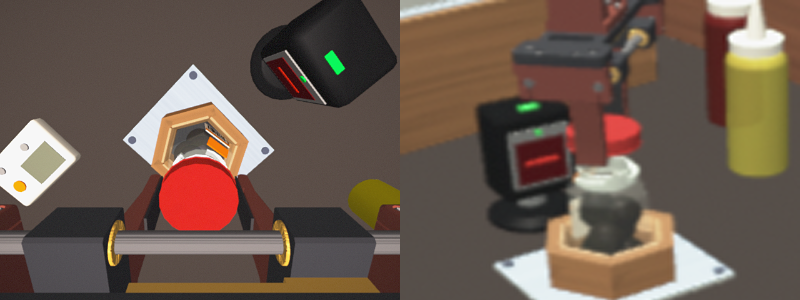

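The lid is held free and level above the open glass mouth (side crop (605,135) above (605,175)), and the jar is still in the block. I'll check how far the label turned, using an overlay.

Run:
```python
from h import *
P=arm.camera_params("wrist"); im=cv2.resize(arm.read_camera("wrist")[:,:,::-1],None,fx=5,fy=5,interpolation=cv2.INTER_CUBIC)
c=np.array([.5233,.0662])
for d,col in((0,(0,255,0)),(7,(255,0,255))):
    a=np.radians(83.8+d); n=np.array([np.cos(a),np.sin(a)]); t=np.array([-n[1],n[0]])
    q=[np.r_[c+.03*n+u*t,.009+h] for u,h in((-.015,.062),(.015,.062),(.015,.022),(-.015,.022))]
    cv2.polylines(im,[np.int32([proj("wrist",X,P)*5+2 for X in q])],True,col,1)
    h=[np.r_[c+.06/3**.5*np.array([np.cos(a+b),np.sin(a+b)]),.087] for b in np.radians(30+60*np.arange(6))]
    cv2.polylines(im,[np.int32([proj("wrist",X,P)*5+2 for X in h])],True,col,1)
cv2.imwrite("pics/lab.png",im[150*5:150*5+600,245*5:245*5+800])
```

```text
(no output)
```

View pics/lab.png

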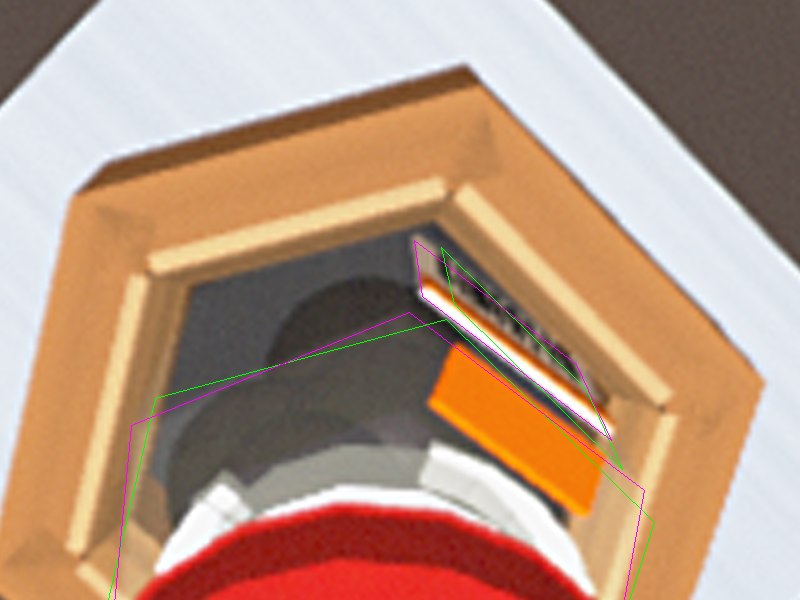

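The overlay shows the label at about +7°, on the magenta outline. That is the pocket's stated play, and the jar is still seated and facing the scanner. Lid height above the rim is about 21 mm, so I'm handing in.

```bash
python3 -c "
from cell import arm; print(arm.job_done())"
```

```text
the job is handed in; nothing more can be done
None
```

I handed the job in at about 13 s: the jar is seated in the block with its label to the scanner, turned about 7° within the pocket's play, and its lid is free and held level about 2 cm above the open mouth; no verdict came back.

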